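Back-light a glass ball in its dish and turn it a quarter turn

TASK

Turn the iris knob on the light box so that its pointer faces the raised mark. Then lift the dish by its upright fin, with the loose glass ball in it, carry it without turning it to about 60 mm above the middle of the round light window and pause there a second, then turn the dish a quarter turn (either way), keeping it level and the ball in its middle all the time. Finish while still holding the dish level and still above the window, a quarter turn from how it stood on its stand, and leave the bottle, the jar and the slide box alone.

Things in the scene. Friction and masses are not known exactly. Their poses are not given: they have to be found in the camera images.
- lightbox: fixed grey light box, 150 x 250 x 50 mm (x, y, z); origin at the centre of its underside, z up. Its top carries the round window (towards its -y end) and the black iris knob (towards its +y end, its axis 75 mm from the box centre along +y)
- window (a point): centre of the round white light window (88 mm across with its dark rim) on the light box, 2 mm above the box top; axes as the light box
- mark (a point): centre of the raised white rib that is the mark for the knob: 22 x 5 mm, 3 mm high, on the box top 53 mm from the knob's axis along the box's +x; the rib runs radially from the knob
- iris (a joint): angle of the iris knob about its vertical axis, rad, counter-clockwise from above positive; 0 = the pointer faces the mark (along the light box's +x); stops at -1.5 and 1.5. Friction holds it where it is left (about 0.05 N m)
- iris_grip (a point): grip point of the black iris knob, on its axis, 30 mm above the box top; its x axis points along the pointer. The knob is a disc 48 mm across and 8 mm high with an upright bar 40 mm long (along x), 12 mm thick (along y), its top 41 mm above the box top; only at the +x end a small white pointer nose juts from the disc to 39 mm from the axis
- stand: fixed square stand of wood with a rubber top, 90 x 90 mm, 22 mm high; origin at the centre of its underside. The dish starts centred on it with its axes parallel to the stand's (its handle on the stand's -x side); the quarter turn is reckoned from the stand's axes
- dish_bowl (a point): lowest point of the hollow of the white dish, on the dish's axis, 6.4 mm above its flat underside; z is the dish's axis (up). The dish is loose, 108 mm across, 18 mm high at the rim, about 0.12 kg, hollowed 8 mm deep (slope 5 degrees within 16 mm of the axis, 12 degrees farther out), with a handle on its -x side. Turns with the dish
- dish_handle (a point): grip point of the dish's handle: an upright fin 12 mm thick (along the dish's y), 30 mm long (along the dish's x, radial), its top 56 mm above the dish's underside. This point lies in the middle of the fin, 81 mm from the dish's axis along the dish's -x and 35 mm above the underside; a flat tab under the fin, 26 mm wide, has its top 10.5 mm above the underside
- ball_center (a point): centre of the loose amber glass ball, 24 mm across, about 18 g, that lies in the hollow of the dish and rolls freely
- dropper: small white bottle with a red cap, 38 mm across, 85 mm high, loose bystander; origin at the centre of its underside
- jar: low glass jar with a steel lid, 52 mm across, 50 mm high, loose bystander; origin at the centre of its underside
- slidebox: closed grey box for slides, 85 x 100 x 32 mm, loose bystander; origin at the centre of its underside

How it is judged (in metres and radians):
On the way, in this order (a step that is already met when the one before it is completed fails the run):
1. the iris pointer faces the mark (value of joint iris between -0.14 and 0.14 rad and distance of dish_bowl from where it was at the start of the episode below 0.02 m), for 0.2 s.
2. the dish is held level over the window, not yet turned, the ball in its middle (horizontal distance between dish_bowl and window below 0.025 m and z of dish_bowl in the frame of window between 0.035 and 0.12 m and angle between dish_bowl's own z axis and vertical below 0.09 rad and horizontal distance between ball_center and dish_bowl below 0.01 m and angle between the x axis of dish_bowl and the x axis of stand, either way round below 0.2 rad), for 0.4 s.
At the end, for the whole second after the job is handed in: fingers hold the dish still (under 20 mm/s), bowl 35-120 mm above the window and within 25 mm of its centre, tilt under 0.09 rad, x axis a quarter turn (within 0.17 rad, either way) from the stand's; ball within 10 mm of the dish's axis; iris pointer within 0.14 rad of the mark (horizontal distance between dish_bowl and window below 0.025 m and z of dish_bowl in the frame of window between 0.035 and 0.12 m and angle between dish_bowl's own z axis and vertical below 0.09 rad and horizontal distance between ball_center and dish_bowl below 0.01 m and angle between the x axis of dish_bowl and the x axis of stand, either way round above 1.4 rad and contact force between the fingers and dish above 1 N and linear speed of dish below 0.02 m/s and contact force between dish and lightbox below 0.05 N and z of ball_center in the frame of dish_bowl between 0.005 and 0.02 m and value of joint iris between -0.14 and 0.14 rad); the arm keeps its last pose, push and grip.
It fails at once if the ball rolls more than 22 mm from the middle of the dish (horizontal distance between ball_center and dish_bowl above 0.022 m).
It fails at once if the dish is tipped by more than 0.25 rad (angle between dish_bowl's own z axis and vertical above 0.25 rad).
It fails at once if a bystander is moved by more than 15 mm (distance of any of dropper, jar, slidebox from where it was at the start of the episode above 0.015 m).
It also fails if it takes over 64 s, if anything falls off the work surface, if the arm or the gripper's body presses on something with over 40 N, if the wrist force passes 120 N, or if a joint passes its speed limit or range.

ROBOT

A 6-joint arm with a two-finger parallel gripper is mounted at the origin on the work surface. World frame = base frame: x ahead of the robot, y to its left, z up, the work surface at z = 0. Lengths are in mm, angles in rad, forces in N, time in s.
With the tool pointing down it reaches from about 250 to 725 mm from the base axis. Payload 4 kg.
Tool frame: the origin (TCP) lies on the mounting face of the last link; the fingertips stand 173 mm ahead of it and the grasp point (between the pads) lies 155 mm ahead of it; z points along the fingers, y is the line along which they close (so a half turn about z gives the same grasp; the last joint's range is limited). The gripper opens to 85 mm and grips with 20 to 120 N. Pads are 22 mm wide; open, the fingers measure 114 mm over their backs; the gripper's body (76 mm by 85 mm) begins 54 mm behind the grasp point. The pads swing forward as they close: fully open they stand 13 mm farther back than shut.
Start: joints at [1.19, 0.241, 0.005, 1.335, 0, 1.571], TCP at [185.83, 464.185, 404.706] pointing down, gripper open.
Joint ranges: [-2.72, 2.72], [-1.05, 1.87], [-1.09, 1.28], [-1.99, 2.15], [-1.42, 1.44], [-3.14, 3.14]. Speed limits (rad/s): [2.79, 2.79, 3.14, 3.14, 3.14, 3.14].

INTERFACE

Orientations are given as a 3x3 rotation matrix whose columns are the frame's x, y, z axes.
In Python, from rig import manip gives the robot as it stands.
- The arm moves only by the tool servo_tool, never from a script. Its argument "moves" is a list of rows, each a list of 7 numbers: the shift along the tool's x, y, z in units of 0.03 m (1.0 is 0.03 m), then the turn, a rotation vector about the tool's x, y, z in units of 5 degrees (1.0 is 5 degrees), then the opening, from 0 (shut) to 1 (fully open). In form: [[x, y, z, ax, ay, az, gripper], ...]. A call has 1 to 12 rows; each row shifts and turns the commanded pose from where the row before left it, along the tool's axes as they then stand; what a row does not reach is not made up. A row lasts 1/10 s, in which the tool goes at most 50 mm and 8.59 degrees, less where a joint would pass 70% of its speed; a pose out of reach is approached as far as the arm can. A call with a number of a shift or a turn outside -1 to 1 is refused whole. A call with a gripper value outside its range is refused whole. The fingers move at their own pace and stop on an object; "force" is the grip in N (left out, the last holds). Time passes only in rows, so rows that do not move let the fingers close. It gives the time, the measured TCP pose, the force, the opening and the grip force at its end, in the units of the state.
- manip.sense(): the state, without advancing time (a new reading comes with each control period).
- manip.get_image(name): name is "scene" or "top" or "wrist"; returns a dict with "img" (420x560x3 uint8, red, green, blue), "fx", "fy", "cx", "cy" (pixels), "k1" (the pictures are not rectified: a ray, as slopes to the right and down, at radius r is drawn at 1 + k1 r^2 times it, then the intrinsics apply), "world_to_cam" (4x4, takes a point from world to camera coordinates); the wrist camera has in their place "T_tool_cam" (4x4, takes a point from camera to tool coordinates, whose origin is the TCP and whose axes are the flange's). Camera axes: x right, y down, z forward; pixel columns grow to the right and rows downward; lengths in mm; the calibration is good to about 2 mm. A picture is of the moment at which its call begins: read the wrist's pose just before it. There is no depth.
- manip.sign_off(): hands the job in; it is judged then, once.
The state is a dict: "t": time; "joint_pos": joint angles; "joint_vel": joint speeds; "effort": joint torques, N m; "position": TCP position; "eef_rot": TCP orientation; "force": force on the tool from outside, world axes, zero at the start; "ft_torque": the same for the moment, N m; "gripper_width": finger opening in mm; "grip_force": force on a finger pad.
Only numpy, scipy, OpenCV 4.12 (cv2) and the standard library are available. Lean on these libraries where they do the work, as an engineer would, in place of code of your own. Each camera call takes 0.05 s, during which the arm holds its last target. There are 200 camera calls.

## Working session

There is one attempt and no reset: what is moved stays moved. The work goes in short steps, Python scripts to look and compute and a tool call to move; the robot and the scene stay as the last step left them, time stands still between calls to the robot, and variables do not carry over. Pictures are saved under pics/ and viewed, at most 13 in all, crops included, and the job is handed in when it is done.

Besides the shell and the picture viewer there is one more tool, called after "Request:" in YAML: its name, and indented under it one key for each argument. servo_tool: Moves the arm, as the interface text tells. Its arguments: {"type":"object","properties":{"moves":{"type":"array"},"force":{"type":"number"}},"required":["moves"]}

```bash
ls; mkdir -p pics
python3 - <<'E'
from rig import manip
import cv2,numpy as np
s=manip.sense();print(s['t'],s['position'],np.round(s['eef_rot'],3).tolist(),s['gripper_width'])
for n in ["top","scene"]:
    d=manip.get_image(n);cv2.imwrite(f"pics/{n}0.png",d["img"][:,:,::-1])
    print({k:(np.round(v,3).tolist() if k!='img' else 0) for k,v in d.items()})
E
```

```text
pics
0.0 [185.70322158 463.93595452 403.79677429] [[-0.928, 0.372, -0.001], [0.372, 0.928, -0.002], [0.0, -0.002, -1.0]] 85.15494866165726
{'img': 0, 'fx': 440.181, 'fy': 440.181, 'cx': 279.245, 'cy': 203.423, 'k1': -0.031, 'world_to_cam': [[0.01, -0.999, 0.042, -21.645], [-0.993, -0.015, -0.121, 622.704], [0.122, -0.041, -0.992, 744.537], [0.0, 0.0, 0.0, 1.0]]}
{'img': 0, 'fx': 401.05, 'fy': 401.05, 'cx': 282.479, 'cy': 207.008, 'k1': -0.014, 'world_to_cam': [[0.514, 0.857, 0.022, -322.377], [0.541, -0.304, -0.784, -262.866], [-0.665, 0.415, -0.62, 1139.725], [0.0, 0.0, 0.0, 1.0]]}
```

View pics/top0.png

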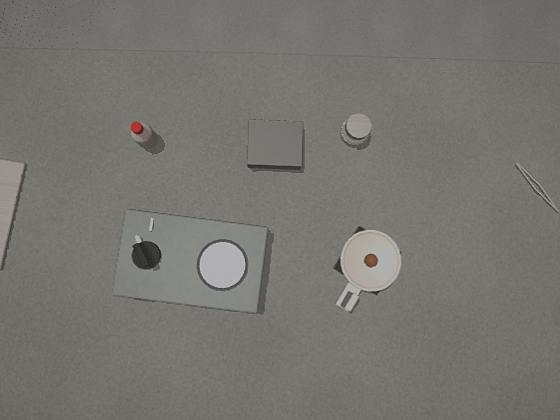

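View pics/scene0.png

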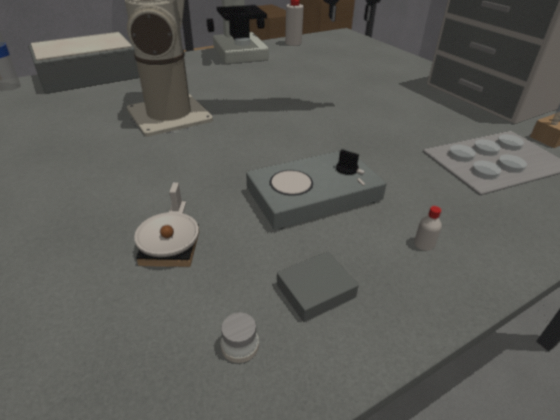

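The top view shows the box around (192,262), with the window at (222,265), the knob at (146,255) and its nose at (138,239), and the mark at (152,224). The dish is at (371,260), the ball at its middle and the handle at (348,297). The slide box is at (275,143), the jar at (357,128) and the bottle at (140,130). The scene view agrees: the dish fin stands at (175,197) and the knob at (348,160).

```bash
cat > h.py <<'E'
import cv2,numpy as np
from rig import manip
def ray(d,uv,M=None):
    """pixel -> origin, direction in world"""
    K=np.array([[d['fx'],0,d['cx']],[0,d['fy'],d['cy']],[0,0,1.]])
    p=cv2.undistortPoints(np.array([[uv]],float),K,np.array([d['k1'],0,0,0]))[0,0]
    C=np.linalg.inv(d['world_to_cam']) if M is None else M@d['T_tool_cam']
    return C[:3,3],C[:3,:3]@np.array([p[0],p[1],1])
def onz(d,uv,z,M=None):
    o,r=ray(d,uv,M); return o+r*(z-o[2])/r[2]
def toolM(s):
    M=np.eye(4);M[:3,:3]=s['eef_rot'];M[:3,3]=s['position'];return M
def blobs(mask,box,amin=8):
    """contours inside box (u0,v0,u1,v1) -> list (area, centroid, minAreaRect), big first"""
    u0,v0,u1,v1=box;m=np.zeros_like(mask);m[v0:v1,u0:u1]=mask[v0:v1,u0:u1]
    n,l,st,c=cv2.connectedComponentsWithStats(m.astype(np.uint8))
    r=[]
    for i in range(1,n):
        if st[i,4]>=amin:
            pts=np.argwhere(l==i)[:,::-1].astype(np.float32)
            r.append((int(st[i,4]),c[i],cv2.minAreaRect(pts),pts))
    return sorted(r,key=lambda a:-a[0])
E
python3 - <<'E'
from h import *
d=manip.get_image("top");im=d['img'].astype(int);g=im.min(2)
np.set_printoptions(precision=1,suppress=True)
for n,box,z,t in [("win",(200,240,246,290),52,150),("mark",(144,212,160,234),53,130),("nose",(128,230,148,250),54,120),("dish",(335,225,405,315),40,120)]:
    for a,c,r,p in blobs(g>t,box)[:3]:
        print(n,a,c,r,onz(d,c,z))
        if n in("win","dish"):
            (c2,rad)=cv2.minEnclosingCircle(p);print("  circ",c2,rad,onz(d,c2,z))
amb=(im[:,:,0]-im[:,:,2]>50)
for a,c,r,p in blobs(amb,(340,230,400,300))[:2]: print("ball",a,c,onz(d,c,40))
for a,c,r,p in blobs(im.max(2)<50,(125,235,165,275))[:2]: print("knob",a,c,r,onz(d,c,70))
a=d['img'][215:315,330:410];b=d['img'][205:305,110:190]
cv2.imwrite("pics/crop.png",cv2.resize(np.hstack([a,b]),None,fx=5,fy=5,interpolation=cv2.INTER_CUBIC)[:,:,::-1])
E
```

```text
win 1633 [221.9 264.5] ((222.0, 264.5), (45.0, 44.0), 90.0) [514.6  83.6  52. ]
  circ (221.70980834960938, 264.3828430175781) 22.950973510742188 [514.7  84.   52. ]
mark 45 [150.6 223.8] ((150.63514709472656, 223.68919372558594), (3.1235806941986084, 13.31631851196289), 9.462323188781738) [582.7 207.4  53. ]
nose 274 [136.1 236.9] ((137.5, 239.5), (19.0, 19.0), 90.0) [559.7 230.8  54. ]
dish 3162 [368.3 263.9] ((369.3262634277344, 271.0026550292969), (61.598506927490234, 84.11424255371094), 5.8263421058654785) [ 517.6 -172.2   40. ]
  circ (362.6580810546875, 270.37188720703125) 43.54110336303711 [ 506.2 -162.    40. ]
ball 113 [370.7 259.6] [ 525.2 -176.6   40. ]
knob 181 [148.4 254.2] ((150.47145080566406, 253.33480834960938), (26.454113006591797, 18.42637062072754), 73.0724868774414) [530.5 204.7  70. ]
knob 8 [134.2 247.8] ((134.5, 247.5), (5.0, 1.0), 90.0) [541.  228.6  70. ]
```

View pics/crop.png

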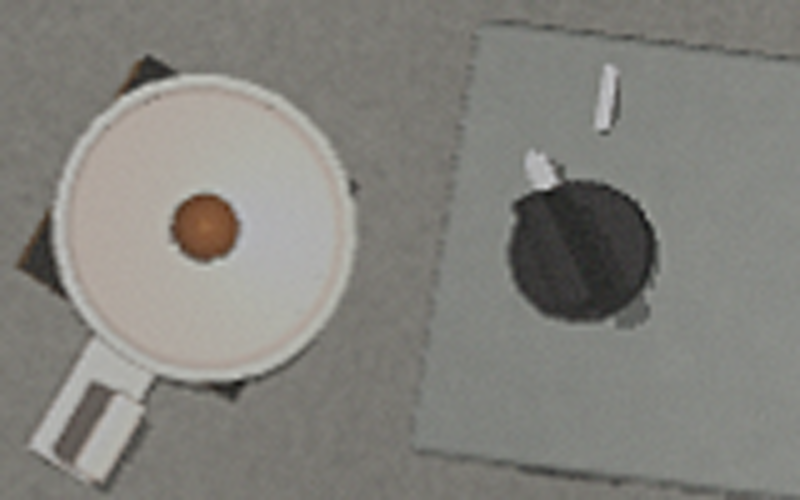

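In the crop (5x), the dish rim is centred at (205,228), the fin top is the bright strip centred at (112,440), with the fin's side face dark to its left. The knob disc is centred at (583,250), its nose at (540,168) and the mark at (607,97).

Run:
```python
from h import *
np.set_printoptions(precision=2,suppress=True)
d=manip.get_image("top")
P=lambda u,v,z:onz(d,(330+u/5-.4,215+v/5-.4),z)
Q=lambda u,v,z:onz(d,(110+(u-400)/5-.4,205+v/5-.4),z)
dish=P(205,228,40);ball=P(206,228,42);fin=P(112,440,78);fe=[P(131,398,78),P(92,483,78)]
print("dish",dish,"ball",ball,"fin",fin,np.linalg.norm((fin-dish)[:2]))
a=np.arctan2(*(dish-fin)[1::-1]);b=np.arctan2(*(fe[0]-fe[1])[1::-1]);print("dish x angle",a,b)
k=Q(583,250,58);n=Q(538,166,54);m=Q(607,97,53);w=onz(d,(221.8,264.4),52)
print("knob",k,"win",w,"mark",m)
by=np.arctan2(*(k-w)[1::-1]);bx=np.arctan2(*(m-k)[1::-1]);na=np.arctan2(*(n-k)[1::-1])
print("box x angle",by-np.pi/2,bx,"dist",np.linalg.norm(m-k),"nose",na,"iris",na-bx)
s=manip.sense();R=s['eef_rot'];print("tool yaw(x)",np.arctan2(R[1,0],R[0,0]),"y",np.arctan2(R[1,1],R[0,1]),s['joint_pos'])
bar=[Q(553,200,91),Q(590,290,91)];print(bar)
```

```text
dish [ 524.11 -176.39   40.  ] ball [ 524.12 -176.24   42.  ] fin [ 454.23 -134.71   78.  ] 81.3682996965311
dish x angle -0.5377476889961847 -0.4462652635581843
knob [529.89 211.35  58.  ] win [514.72  83.84  52.  ] mark [582.24 206.75  53.  ]
box x angle -0.11848539059072083 -0.08759944555772178 dist 52.78864303629465 nose 0.5547597320350248 iris 0.6423591775927466
tool yaw(x) 2.760852224104988 y 1.1900558789355395 [ 1.19  0.24  0.    1.34 -0.    1.57]
[array([545.81, 213.3 ,  91.  ]), array([516.98, 200.1 ,  91.  ])]
```

Request:
servo_tool:
  moves:
    - [-1,-0.25,0.2,0,0,0,1]
    - [-1,-0.25,0.2,0,0,0,1]
    - [-1,-0.25,0.2,0,0,0,1]
    - [-1,-0.25,0.2,0,0,0,1]
    - [-1,-0.25,0.2,0,0,0,1]
    - [-1,-0.25,0.2,0,0,0,1]
    - [-1,-0.25,0.2,0,0,0,1]
    - [-1,-0.25,0.2,0,0,0,1]
    - [-1,-0.25,0.2,0,0,0,1]
    - [-1,-0.25,0.2,0,0,0,1]
    - [-1,-0.25,0.2,0,0,0,1]
    - [-1,-0.25,0.2,0,0,0,1]
  force: 40

```text
t: 1.4
position: [487.5, 245.9, 332.2]
eef_rot: [[-0.928, 0.372, -0.0], [0.372, 0.928, -0.0], [0.0, -0.0, -1.0]]
force: [0.1, 0.7, 0.9]
gripper_width: 85.5
grip_force: 0.0
```

Request:
servo_tool:
  moves:
    - [-0.9,-0.27,0.3,0,0,-0.7,0.7]
    - [-0.9,-0.27,0.3,0,0,-1,0.7]
    - [0,0,0,0,0,-1,0.7]
    - [0,0,0,0,0,-1,0.7]
    - [0,0,0,0,0,-1,0.7]
    - [0,0,0,0,0,-1,0.7]
    - [0,0,0,0,0,-1,0.7]
    - [0,0,0,0,0,-1,0.7]
    - [0,0,0,0,0,-1,0.7]
    - [0,0,0,0,0,-1,0.7]
    - [0,0,0,0,0,-1,0.7]
    - [0,0,0,0,0,0,0.7]

```text
t: 2.6
position: [531.7, 213.1, 314.4]
eef_rot: [[-0.851, -0.525, -0.001], [-0.525, 0.851, -0.0], [0.001, 0.0, -1.0]]
force: [-0.3, -0.4, 0.5]
gripper_width: 60.2
grip_force: 0.0
```

Run:
```python
from h import *
np.set_printoptions(precision=3,suppress=True)
s=manip.sense();R=s['eef_rot'];print(s['t'],s['position'],R,s['gripper_width'],s['joint_pos'])
d=manip.get_image("wrist");print(d['T_tool_cam'],d['fx'],d['cx'],d['cy'],d['k1'])
cv2.imwrite("pics/w1.png",d["img"][:,:,::-1]);np.save("w1s.npy",toolM(s))
```

```text
2.6 [531.663 213.081 314.386] [[-0.851 -0.525 -0.001]
 [-0.525  0.851 -0.   ]
 [ 0.001  0.    -1.   ]] 60.1882678359767 [ 0.381  0.436  0.044  1.18   0.    -0.172]
[[-0.    -0.953 -0.304 77.221]
 [ 1.    -0.    -0.     0.169]
 [ 0.    -0.304  0.953 30.677]
 [ 0.     0.     0.     1.   ]] 346.1979092135673 276.24860839285435 206.41555883816284 -0.01981576001331332
```

View pics/w1.png

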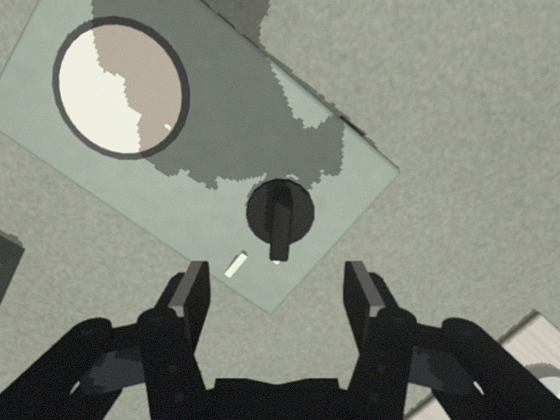

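The wrist view shows the knob disc at (280,211), its bar nearly straight down to (279,258) and the nose at (277,262). The mark is at (236,265) and the window ring is centred near (121,88).

Run:
```python
from h import *
np.set_printoptions(precision=2,suppress=True)
s=manip.sense();M=toolM(s);d=manip.get_image("wrist");g=d['img'].astype(int)
bm=g.max(2)<62
b=blobs(bm,(235,165,325,275));p=b[0][3]
up=p[p[:,1]<225]; # disc: fit circle from left/right extremes
rows=[(v,p[p[:,1]==v][:,0].min(),p[p[:,1]==v][:,0].max()) for v in range(195,232,6)];print(rows)
print("top row",p[:,1].min(),"bottom",p[:,1].max(),[(v,p[p[:,1]==v][:,0].min(),p[p[:,1]==v][:,0].max()) for v in (248,252,256)])
k=onz(d,(280,212),58,M);be=onz(d,(279.5,260),91,M);m=[b for b in blobs(g.min(2)>170,(220,245,252,282))][0];mk=onz(d,m[1],53,M)
r=blobs(g.max(2)<80,(45,8,195,165))[0];(ec,ax,an)=cv2.fitEllipse(cv2.convexHull(r[3]));w=onz(d,ec,52,M)
print("knob",k,"barend",be,np.linalg.norm((be-k)[:2]),"mark",mk,np.linalg.norm((mk-k)[:2]),"win",ec,ax,w,np.linalg.norm((w-k)[:2]))
print("bx",np.arctan2(*(mk-k)[1::-1]),np.arctan2(*(k-w)[1::-1])-np.pi/2,"bar",np.arctan2(*(be-k)[1::-1]),"tooly-pi/2",np.arctan2(M[1,1],M[0,1])-np.pi/2)
e=M[:3,:3].T@(k-M[:3,3]);print("knob in tool",e)
```

```text
[(195, np.float32(252.0), np.float32(308.0)), (201, np.float32(248.0), np.float32(311.0)), (207, np.float32(248.0), np.float32(312.0)), (213, np.float32(247.0), np.float32(312.0)), (219, np.float32(248.0), np.float32(312.0)), (225, np.float32(250.0), np.float32(310.0)), (231, np.float32(254.0), np.float32(306.0))]
top row 179.0 bottom 259.0 [(248, np.float32(271.0), np.float32(287.0)), (252, np.float32(271.0), np.float32(287.0)), (256, np.float32(270.0), np.float32(287.0))]
knob [529.14 214.71  58.  ] barend [546.53 224.72  91.  ] 20.05752214995989 mark [583.07 209.48  53.  ] 54.17792336463117 win (125.70771789550781, 86.20222473144531) (119.75636291503906, 145.60299682617188) [510.45  87.76  52.  ] 128.32312850079404
bx -0.09672181400860021 -0.14621889583283054 bar 0.5221489123411698 tooly-pi/2 0.551237684264513
knob in tool [  1.17   2.7  256.44]
```

Request:
servo_tool:
  moves:
    - [0.06,0.04,0.6,0,0,0,0.6]
    - [0,0,0.8,0,0,0,0.5]
    - [0,0,0.8,0,0,0,0.5]
    - [0,0,0.45,0,0,0,0.5]
    - [0,0,0,0,0,0,0.5]
    - [0,0,0,0,0,0,0]
    - [0,0,0,0,0,0,0]
    - [0,0,0,0,0,0,0]
    - [0,0,0,0,0,0,0]
    - [0,0,0,0,0,0,0]
    - [0,0,0,0,0,0,0]
    - [0,0,0,0,0,0,0]
  force: 40

```text
t: 3.9
position: [529.4, 214.0, 236.5]
eef_rot: [[-0.851, -0.526, 0.001], [-0.526, 0.851, 0.003], [-0.002, 0.002, -1.0]]
force: [-4.6, 3.8, 3.9]
gripper_width: 11.1
grip_force: 41.5
```

Request:
servo_tool:
  moves:
    - [0,0,0,0,0,0.75,0]
    - [0,0,0,0,0,0.75,0]
    - [0,0,0,0,0,0.75,0]
    - [0,0,0,0,0,0.75,0]
    - [0,0,0,0,0,0.75,0]
    - [0,0,0,0,0,0.75,0]
    - [0,0,0,0,0,0.75,0]
    - [0,0,0,0,0,0.75,0]
    - [0,0,0,0,0,0.75,0]
    - [0,0,0,0,0,0.75,0]
    - [0,0,0,0,0,0,0]
    - [0,0,0,0,0,0,0]

```text
t: 5.1
position: [529.3, 214.3, 236.5]
eef_rot: [[-0.995, 0.1, 0.0], [0.1, 0.995, 0.003], [-0.0, 0.003, -1.0]]
force: [-4.5, 4.9, 3.3]
gripper_width: 11.3
grip_force: 41.5
```

Request:
servo_tool:
  moves:
    - [0,0,0,0,0,0,0.5]
    - [0,0,0,0,0,0,0.6]
    - [0,0,0,0,0,0,0.6]
    - [0,0,0,0,0,0,0.6]
    - [0,0,-0.4,0,0,0,0.6]
    - [0,0,-1,0,0,0,0.7]
    - [0,0,-1,0,0,0,0.7]
    - [0,0,-1,0,0,0,0.7]
    - [0,0,0,0,0,0,0.7]

```text
t: 6.0
position: [531.1, 213.6, 343.2]
eef_rot: [[-0.995, 0.102, 0.01], [0.102, 0.995, 0.004], [-0.009, 0.005, -1.0]]
force: [0.6, 0.5, 0.4]
gripper_width: 59.7
grip_force: 0.0
```

Run:
```python
from h import *
np.set_printoptions(precision=3,suppress=True)
s=manip.sense();M=toolM(s);print(s['t'],s['position'],M[:3,:3],s['joint_pos'])
d=manip.get_image("wrist");np.save("w2.npy",M)
im=d['img'][:,:,::-1];cv2.imwrite("pics/w2.png",im)
```

```text
6.0 [531.072 213.643 343.234] [[-0.995  0.102  0.01 ]
 [ 0.102  0.995  0.004]
 [-0.009  0.005 -1.   ]] [ 0.383  0.41   0.083  1.233 -0.     0.484]
```

View pics/w2.png

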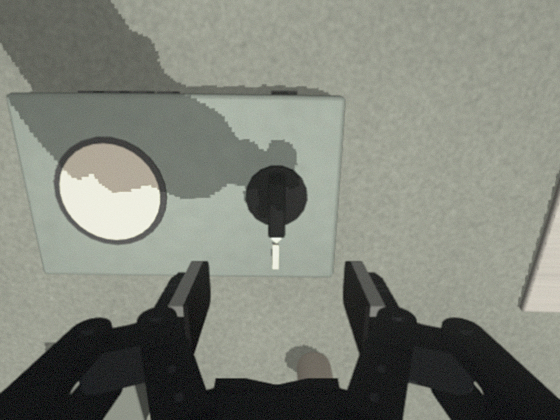

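The nose now points straight at the mark: the bar, the nose at (275,240) and the rib at (276,257) are in line. The window ring is centred near (111,190).

Request:
servo_tool:
  moves:
    - [0.11,-0.6,0,0,0,0,0.7]
    - [0.11,-1,0,0,0,0,0.7]
    - [0.11,-1,0,0,0,0,0.7]
    - [0.11,-1,0,0,0,0,0.7]
    - [0.11,-1,0,0,0,0,0.7]
    - [0.11,-1,0,0,0,0,0.7]
    - [0.11,-1,0,0,0,0,0.7]
    - [0.11,-1,0,0,0,0,0.7]
    - [0.11,-1,0,0,0,0,0.7]
    - [0.11,-1,0,0,0,0,0.7]
    - [0.11,-1,0,0,0,0,0.7]
    - [0.11,-1,0,0,0,0,0.7]

```text
t: 7.25
position: [454.0, -130.1, 336.4]
eef_rot: [[-0.995, 0.101, -0.002], [0.101, 0.995, 0.0], [0.002, 0.0, -1.0]]
force: [0.4, 0.1, 0.0]
gripper_width: 59.8
grip_force: 0.0
```

Request:
servo_tool:
  moves:
    - [0.05,-0.2,0.2,0,0,0.9,0.7]
    - [0,0,0.2,0,0,1,0.7]
    - [0,0,0.2,0,0,1,0.7]
    - [0,0,0,0,0,1,0.7]
    - [0,0,0,0,0,1,0.7]
    - [0,0,0,0,0,0,0.7]
    - [0,0,0,0,0,0,0.7]
    - [0,0,0,0,0,0,0.7]

```text
t: 8.05
position: [452.7, -134.8, 319.0]
eef_rot: [[-0.864, 0.504, -0.001], [0.504, 0.864, 0.0], [0.001, -0.0, -1.0]]
force: [-0.1, 1.0, 0.2]
gripper_width: 59.9
grip_force: 0.0
```

Run:
```python
from h import *
np.set_printoptions(precision=3,suppress=True)
s=manip.sense();M=toolM(s);print(s['t'],s['position'],M[:3,:3],s['joint_pos'])
d=manip.get_image("wrist");np.save("w3.npy",M);cv2.imwrite("pics/w3.png",d['img'][:,:,::-1])
# window from the previous wrist picture
im=cv2.imread("pics/w2.png");M2=np.load("w2.npy")
r=blobs(im.max(2)<78,(48,130,172,250))[0];h=cv2.convexHull(r[3]);ec,ax,an=cv2.fitEllipse(h)
print("win",ec,ax,onz(d,ec,52,M2),"knob",onz(d,(276.5,194),58,M2))
mk=blobs(im.min(2)>170,(265,240,288,275))[0];print("mark",mk[0],onz(d,mk[1],53,M2))
```

```text
8.05 [ 452.662 -134.777  318.974] [[-0.864  0.504 -0.001]
 [ 0.504  0.864  0.   ]
 [ 0.001 -0.    -1.   ]] [-0.289  0.244 -0.222  1.105 -0.     0.239]
win (111.41996002197266, 179.89051818847656) (81.71726989746094, 108.3348159790039) [504.851  90.239  52.   ] knob [527.583 216.116  58.   ]
mark 171 [582.857 209.447  53.   ]
```

View pics/w3.png

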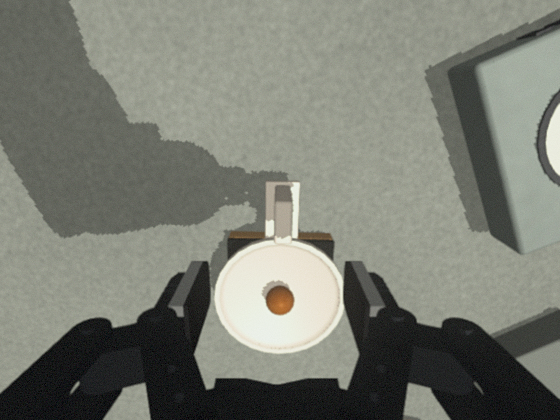

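The wrist view shows the dish rim centred at (280,296), the ball at (281,300), and the handle from (265,181) to (300,240). The window at this pose is out of frame. I'll enlarge the handle.

Run:
```python
from h import *
np.set_printoptions(precision=3,suppress=True)
im=cv2.imread("pics/w3.png");cv2.imwrite("pics/w3c.png",cv2.resize(im[170:250,235:335],None,fx=7,fy=7,interpolation=cv2.INTER_CUBIC))
d=manip.get_image("wrist");M=np.load("w3.npy");M2=np.load("w2.npy")
print("win",onz(d,(110.5,190),52,M2),[onz(d,p,52,M2) for p in ((54,190),(167,190),(110,136),(110,244))])
p=blobs(im.min(2)>150,(210,235,350,360))[0][3];print(p.min(0),p.max(0))
print("dish",onz(d,(280,296),40,M))
```

```text
win [512.709  87.501  52.   ] [array([508.071,  43.156,  52.   ]), array([517.296, 131.494,  52.   ]), array([471.92 ,  97.485,  52.   ]), array([557.725,  75.502,  52.   ])]
[212. 235.] [343. 357.]
dish [ 522.442 -171.312   40.   ]
```

View pics/w3c.png

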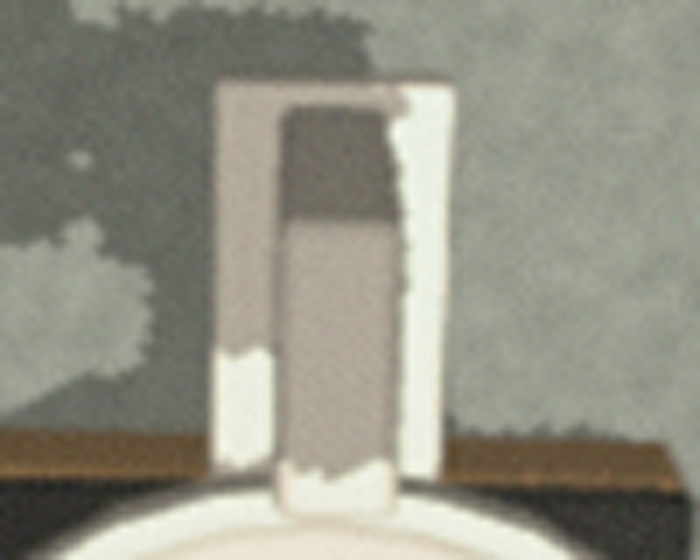

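The enlarged view (7x) shows the fin's top face from (282,218) to (393,512), so its centre is near (338,365). The darker part above is its outer end face.

Run:
```python
from h import *
np.set_printoptions(precision=3,suppress=True)
d=manip.get_image("wrist");M=np.load("w3.npy");s=manip.sense()
P=lambda u,v,z=78:onz(d,(235+u/7-.4,170+v/7-.4),z,M)
f=P(338,365);a,b=P(338.5,218),P(337,512)
print("fin",f,"len",np.linalg.norm(a-b),"dir",np.arctan2(*(b-a)[1::-1]),"tool y-pi/2",np.arctan2(M[1,1],M[0,1])-np.pi/2)
w=np.array([282,395]);print("width",np.linalg.norm(P(282,300)-P(395,300)))
print("stand edge",)
l,r=P(10,440,22),P(665,440,22)
print(np.arctan2(*(r-l)[1::-1])) 
for q in (f,): print("to go in tool",M[:3,:3].T@(q-s['position']))
```

```text
fin [ 454.844 -130.446   78.   ] len 28.939217695854193 dir -0.527084820482918 tool y-pi/2 -0.5279175950973787
width 10.352048208105819
stand edge
1.0428882282948413
to go in tool [  0.272   4.864 241.169]
```

Request:
servo_tool:
  moves:
    - [0,0.15,0.47,0,0,0,0.6]
    - [0,0,0.8,0,0,0,0.5]
    - [0,0,0.8,0,0,0,0.4]
    - [0,0,0.8,0,0,0,0.4]
    - [0,0,0.5,0,0,0,0.4]
    - [0,0,0.2,0,0,0,0.35]
    - [0,0,0,0,0,0,0.3]
    - [0,0,0,0,0,0,0.27]
    - [0,0,0,0,0,0,0.24]
    - [0,0,0,0,0,0,0.22]
    - [0,0,0,0,0,0,0.21]
    - [0,0,0,0,0,0,0.2]
  force: 20

```text
t: 9.4
position: [455.2, -131.0, 212.5]
eef_rot: [[-0.863, 0.505, 0.001], [0.505, 0.863, -0.0], [-0.001, 0.0, -1.0]]
force: [0.5, -0.1, 0.4]
gripper_width: 17.2
grip_force: 0.0
```

Run:
```python
from h import *
np.set_printoptions(precision=3,suppress=True)
d=manip.get_image("wrist");s=manip.sense();print(s['position'],s['gripper_width'])
im=d['img'];o=np.hstack([im[0:300,130:430],manip.get_image("top")['img'][200:350,320:470].repeat(2,0).repeat(2,1)]);cv2.imwrite("pics/w4.png",o[:,:,::-1])
```

```text
[ 455.125 -130.977  212.359] 17.22828098855795
```

View pics/w4.png

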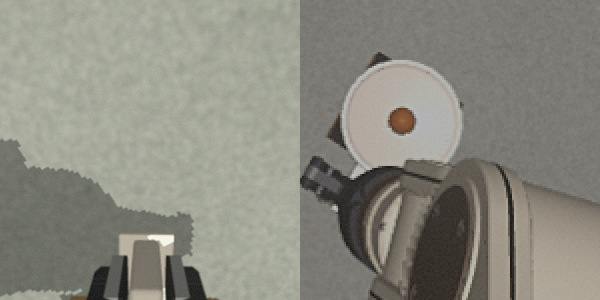

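The fin stands midway between the pads (131–162 against inner pad edges at 127 and 166), and the dish and ball are undisturbed.

Request:
servo_tool:
  moves:
    - [0,0,0,0,0,0,0.18]
    - [0,0,0,0,0,0,0.17]
    - [0,0,0,0,0,0,0.16]
    - [0,0,0,0,0,0,0.15]
    - [0,0,0,0,0,0,0.14]
    - [0,0,0,0,0,0,0.12]
    - [0,0,0,0,0,0,0.1]
    - [0,0,0,0,0,0,0.05]
    - [0,0,0,0,0,0,0]
    - [0,0,0,0,0,0,0]
  force: 20

```text
t: 10.5
position: [455.0, -131.0, 212.1]
eef_rot: [[-0.863, 0.505, -0.0], [0.505, 0.863, -0.0], [-0.0, -0.0, -1.0]]
force: [0.2, -1.0, -0.6]
gripper_width: 11.8
grip_force: 20.5
```

Request:
servo_tool:
  moves:
    - [0,0,0,0,0,0,0]
    - [0,0,0,0,0,0,0]
    - [0,0,0,0,0,0,0]
    - [0,0,0,0,0,0,0]
    - [0,0,0,0,0,0,0]
  force: 80

```text
t: 11.0
position: [455.0, -131.0, 212.2]
eef_rot: [[-0.863, 0.505, -0.0], [0.505, 0.863, -0.0], [-0.0, -0.0, -1.0]]
force: [-0.5, -1.5, 1.4]
gripper_width: 11.2
grip_force: 77.7
```

```bash
cat > ballchk.py <<'E'
from h import *
import sys
np.set_printoptions(precision=2,suppress=True)
z=float(sys.argv[1]) # dish underside height
s=manip.sense();print(s['t'],s['position'],s['gripper_width'],s['grip_force'],"yaw",np.arctan2(s['eef_rot'][1,1],s['eef_rot'][0,1]),"tilt",s['eef_rot'][:2,2],s['ft_torque'],s['force'])
fin=s['position'][:2];yx=s['eef_rot'][:2,0];pred=fin-81*yx;print("dish axis from TCP",pred)
for n in ("top","scene"):
    d=manip.get_image(n);im=d['img'].astype(int)
    b=blobs((im[:,:,0]-im[:,:,2]>60)&(im[:,:,0]>im[:,:,1]*1.3)&(im[:,:,0]<230),(20,100,500,330),30)
    for a,c,r,p in b[:2]: print(n,"ball",a,c,onz(d,c,z+19))
E
python3 ballchk.py 22
```

```text
11.0 [ 455.05 -130.98  212.18] 11.244041663665074 77.72585034370422 yaw 1.0415532035207957 tilt [-0. -0.] [-0.26  0.13 -0.12] [-0.53 -1.53  1.38]
dish axis from TCP [ 524.97 -171.88]
top ball 96 [135.61 126.61] [757.53 245.15  41.  ]
top ball 95 [370.38 259.18] [ 525.9  -175.77   41.  ]
scene ball 93 [434.9  210.98] [716.66 279.73  41.  ]
scene ball 48 [167.08 229.15] [ 520.26 -171.42   41.  ]
```

Request:
servo_tool:
  moves:
    - [0,0,-0.05,0,0,0,0]
    - [0,0,-0.1,0,0,0,0]
    - [0,0,-0.2,0,0,0,0]
    - [0,0,-0.3,0,0,0,0]
    - [0,0,-0.4,0,0,0,0]
    - [0,0,-0.4,0,0,0,0]
    - [0,0,-0.4,0,0,0,0]
    - [0,0,-0.4,0,0,0,0]
    - [0,0,-0.3,0,0,0,0]
    - [0,0,-0.2,0,0,0,0]
    - [0,0,-0.1,0,0,0,0]
    - [0,0,0,0,0,0,0]

```text
t: 12.3
position: [455.1, -130.9, 297.9]
eef_rot: [[-0.863, 0.505, 0.001], [0.505, 0.863, -0.0], [-0.001, 0.0, -1.0]]
force: [-0.6, -0.8, -1.7]
gripper_width: 11.3
grip_force: 77.9
```

```bash
python3 ballchk.py 107
python3 - <<'E'
from h import *
np.set_printoptions(precision=2,suppress=True)
a=manip.get_image("top")['img'][200:350,300:450];b=manip.get_image("scene")['img'][100:300,80:280]
cv2.imwrite("pics/l1.png",np.hstack([cv2.resize(a,(400,400)),cv2.resize(b,(400,400))])[:,:,::-1])
s=manip.sense();w=np.array([513.7,86.0]);dish=s['position'][:2]-81*s['eef_rot'][:2,0]
print("shift in tool",(s['eef_rot'].T@np.r_[w-dish,0]))
E
```

```text
12.3 [ 455.14 -130.95  297.91] 11.250565836033347 77.87512421607971 yaw 1.04165580137942 tilt [ 0. -0.] [0.02 0.07 0.03] [-0.6  -0.82 -1.72]
dish axis from TCP [ 525.06 -171.84]
top ball 115 [384.23 259.3 ] [ 526.08 -176.54  126.  ]
top ball 98 [135.61 126.72] [732.11 220.18 126.  ]
scene ball 93 [434.99 210.96] [780.38 178.5  126.  ]
scene ball 55 [158.67 189.02] [ 518.81 -171.23  126.  ]
shift in tool [139.68 216.93   0.1 ]
```

View pics/l1.png

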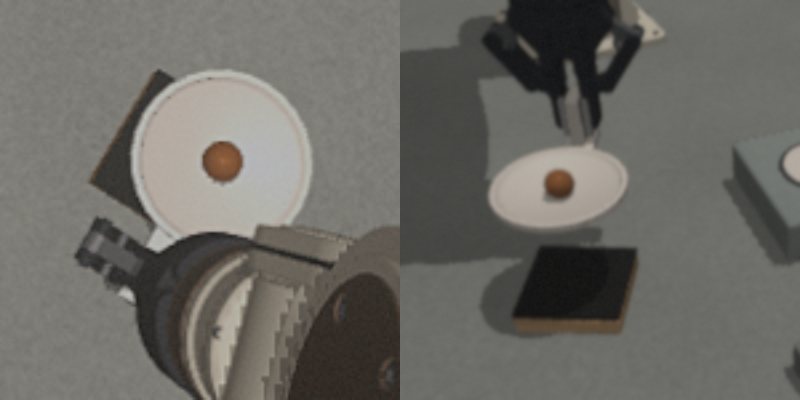

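The dish hangs clear of the stand with the ball in its middle. To estimate sag, I'll triangulate the ball's rise between the two views and compare it with the TCP's rise.

```bash
cat > tri.py <<'E'
from h import *
def tri(uvt,uvs):
    A=np.zeros((3,3));b=np.zeros(3)
    for n,uv in(("top",uvt),("scene",uvs)):
        o,r=ray(manip.get_image(n),uv);r/=np.linalg.norm(r);Q=np.eye(3)-np.outer(r,r);A+=Q;b+=Q@o
    return np.linalg.solve(A,b)
E
python3 - <<'E'
from tri import *
a=tri((370.38,259.18),(167.08,229.15));b=tri((384.23,259.3),(158.67,189.02));print(a,b,b-a)
E
```

```text
[ 526.25310065 -173.48179646   46.61458216] [ 526.49130934 -173.79567361  131.91217522] [ 0.23820868 -0.31387714 85.29759306]
```

Request:
servo_tool:
  moves:
    - [0.036,0.056,0,0,0,0,0]
    - [0.072,0.112,0,0,0,0,0]
    - [0.108,0.168,0,0,0,0,0]
    - [0.162,0.252,0,0,0,0,0]
    - [0.198,0.308,0,0,0,0,0]
    - [0.198,0.308,0,0,0,0,0]
    - [0.198,0.308,0,0,0,0,0]
    - [0.198,0.308,0,0,0,0,0]
    - [0.162,0.252,0,0,0,0,0]
    - [0.108,0.168,0,0,0,0,0]
    - [0.072,0.112,0,0,0,0,0]
    - [0.036,0.056,0,0,0,0,0]

```text
t: 13.9
position: [451.5, -44.8, 297.6]
eef_rot: [[-0.863, 0.505, 0.0], [0.505, 0.863, -0.0], [-0.0, -0.0, -1.0]]
force: [-0.1, -0.4, -1.6]
gripper_width: 11.5
grip_force: 77.9
```

```bash
python3 ballchk.py 107
```

```text
13.9 [451.46 -44.8  297.62] 11.457344227688532 77.89503335952759 yaw 1.0419551512688274 tilt [ 0. -0.] [ 0.04  0.15 -0.04] [-0.09 -0.42 -1.6 ]
dish axis from TCP [521.39 -85.67]
top ball 107 [329.06 261.43] [522.08 -89.16 126.  ]
top ball 96 [135.61 126.61] [732.29 220.19 126.  ]
scene ball 96 [434.98 211.02] [780.49 178.37 126.  ]
scene ball 46 [208.83 173.26] [515.45 -83.16 126.  ]
```

Ball still centred (the offsets match those from before). Continuing.

Request:
servo_tool:
  moves:
    - [0.036,0.056,0,0,0,0,0]
    - [0.072,0.112,0,0,0,0,0]
    - [0.108,0.168,0,0,0,0,0]
    - [0.162,0.252,0,0,0,0,0]
    - [0.198,0.308,0,0,0,0,0]
    - [0.198,0.308,0,0,0,0,0]
    - [0.198,0.308,0,0,0,0,0]
    - [0.198,0.308,0,0,0,0,0]
    - [0.162,0.252,0,0,0,0,0]
    - [0.108,0.168,0,0,0,0,0]
    - [0.072,0.112,0,0,0,0,0]
    - [0.036,0.056,0,0,0,0,0]

```text
t: 15.2
position: [447.8, 41.0, 297.6]
eef_rot: [[-0.863, 0.504, -0.0], [0.504, 0.863, -0.0], [-0.0, -0.0, -1.0]]
force: [0.2, -0.2, -0.9]
gripper_width: 11.2
grip_force: 77.9
```

Request:
servo_tool:
  moves:
    - [0.036,0.056,0,0,0,0,0]
    - [0.072,0.112,0,0,0,0,0]
    - [0.108,0.168,0,0,0,0,0]
    - [0.162,0.252,0,0,0,0,0]
    - [0.198,0.308,0,0,0,0,0]
    - [0.198,0.308,0,0,0,0,0]
    - [0.198,0.308,0,0,0,0,0]
    - [0.198,0.308,0,0,0,0,0]
    - [0.162,0.252,0,0,0,0,0]
    - [0.108,0.168,0,0,0,0,0]
    - [0.072,0.112,0,0,0,0,0]
    - [0.036,0.056,0,0,0,0,0]

```text
t: 16.4
position: [444.2, 126.8, 297.6]
eef_rot: [[-0.863, 0.505, -0.0], [0.505, 0.863, -0.0], [-0.0, -0.0, -1.0]]
force: [0.5, 0.3, -2.5]
gripper_width: 10.7
grip_force: 77.9
```

Request:
servo_tool:
  moves:
    - [0,0,0,0,0,0,0]
    - [0,0,0,0,0,0,0]
    - [0,0,0,0,0,0,0]
    - [0,0,0,0,0,0,0]
    - [0,0,0,0,0,0,0]
    - [0,0,0,0,0,0,0]
    - [0,0,0,0,0,0,0]
    - [0,0,0,0,0,0,0]
    - [0,0,0,0,0,0,0]
    - [0,0,0,0,0,0,0]
    - [0,0,0,0,0,0,0]
    - [0,0,0,0,0,0,0]

```text
t: 17.6
position: [444.2, 126.5, 297.6]
eef_rot: [[-0.863, 0.505, 0.0], [0.505, 0.863, -0.0], [-0.0, -0.0, -1.0]]
force: [0.5, -0.0, -2.0]
gripper_width: 11.0
grip_force: 77.9
```

```bash
python3 ballchk.py 107;python3 - <<'E'
from h import *
a=manip.get_image("top")['img'][180:330,100:300];b=manip.get_image("scene")['img'][60:260,220:420]
cv2.imwrite("pics/p1.png",np.hstack([cv2.resize(a,(480,360)),cv2.resize(b,(360,360))])[:,:800,::-1])
E
```

```text
17.6 [444.21 126.47 297.6 ] 10.991894932835798 77.91219592094421 yaw 1.041688530822521 tilt [ 0. -0.] [0.1  0.1  0.02] [ 0.5  -0.01 -2.04]
dish axis from TCP [514.13  85.59]
top ball 113 [216.74 265.33] [514.48  85.19 126.  ]
top ball 98 [135.6  126.61] [732.29 220.21 126.  ]
scene ball 90 [435.12 210.94] [780.46 178.71 126.  ]
```

View pics/p1.png

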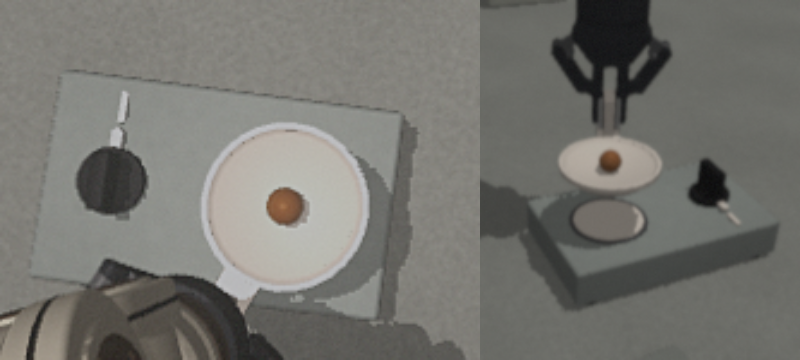

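The pose is right: the dish is centred over the window, the ball is in its middle, and the pointer still faces the mark. Next is the quarter turn about the dish's axis, 30° per call.

Request:
servo_tool:
  moves:
    - [-0.0004,-0.047,0,0,0,-0.2,0]
    - [-0.0016,-0.094,0,0,0,-0.4,0]
    - [-0.0037,-0.141,0,0,0,-0.6,0]
    - [-0.0037,-0.141,0,0,0,-0.6,0]
    - [-0.0037,-0.141,0,0,0,-0.6,0]
    - [-0.0037,-0.141,0,0,0,-0.6,0]
    - [-0.0037,-0.141,0,0,0,-0.6,0]
    - [-0.0037,-0.141,0,0,0,-0.6,0]
    - [-0.0037,-0.141,0,0,0,-0.6,0]
    - [-0.0037,-0.141,0,0,0,-0.6,0]
    - [-0.0016,-0.094,0,0,0,-0.4,0]
    - [-0.0004,-0.047,0,0,0,-0.2,0]

```text
t: 19.0
position: [433.0, 85.8, 297.6]
eef_rot: [[-1.0, 0.005, -0.0], [0.005, 1.0, -0.0], [0.0, -0.0, -1.0]]
force: [0.5, -0.6, -2.1]
gripper_width: 11.5
grip_force: 77.9
```

```bash
python3 ballchk.py 107
```

```text
19.0 [433.05  85.8  297.61] 11.460902613021712 77.89816617965698 yaw 1.5662897837862253 tilt [-0. -0.] [-0.05  0.12  0.05] [ 0.53 -0.59 -2.1 ]
dish axis from TCP [514.05  85.44]
top ball 108 [216.5  265.06] [514.89  85.57 126.  ]
top ball 96 [135.61 126.61] [732.29 220.19 126.  ]
scene ball 91 [434.98 210.88] [780.24 178.63 126.  ]
scene ball 30 [292.47 146.87] [508.29  89.87 126.  ]
```

Request:
servo_tool:
  moves:
    - [-0.0004,-0.047,0,0,0,-0.2,0]
    - [-0.0016,-0.094,0,0,0,-0.4,0]
    - [-0.0037,-0.141,0,0,0,-0.6,0]
    - [-0.0037,-0.141,0,0,0,-0.6,0]
    - [-0.0037,-0.141,0,0,0,-0.6,0]
    - [-0.0037,-0.141,0,0,0,-0.6,0]
    - [-0.0037,-0.141,0,0,0,-0.6,0]
    - [-0.0037,-0.141,0,0,0,-0.6,0]
    - [-0.0037,-0.141,0,0,0,-0.6,0]
    - [-0.0037,-0.141,0,0,0,-0.6,0]
    - [-0.0016,-0.094,0,0,0,-0.4,0]
    - [-0.0004,-0.047,0,0,0,-0.2,0]

```text
t: 20.3
position: [443.9, 45.5, 297.6]
eef_rot: [[-0.868, -0.496, 0.0], [-0.496, 0.868, -0.0], [0.0, -0.0, -1.0]]
force: [-0.3, 0.1, -2.1]
gripper_width: 11.0
grip_force: 77.9
```

Request:
servo_tool:
  moves:
    - [-0.0004,-0.047,0,0,0,-0.2,0]
    - [-0.0016,-0.094,0,0,0,-0.4,0]
    - [-0.0037,-0.141,0,0,0,-0.6,0]
    - [-0.0037,-0.141,0,0,0,-0.6,0]
    - [-0.0037,-0.141,0,0,0,-0.6,0]
    - [-0.0037,-0.141,0,0,0,-0.6,0]
    - [-0.0037,-0.141,0,0,0,-0.6,0]
    - [-0.0037,-0.141,0,0,0,-0.6,0]
    - [-0.0037,-0.141,0,0,0,-0.6,0]
    - [-0.0037,-0.141,0,0,0,-0.6,0]
    - [-0.0016,-0.094,0,0,0,-0.4,0]
    - [-0.0004,-0.047,0,0,0,-0.2,0]

```text
t: 21.5
position: [473.4, 15.9, 297.6]
eef_rot: [[-0.504, -0.864, 0.0], [-0.864, 0.504, -0.0], [0.0, -0.0, -1.0]]
force: [-0.6, 1.0, -2.0]
gripper_width: 11.5
grip_force: 77.9
```

Request:
servo_tool:
  moves:
    - [0,0,0,0,0,0,0]
    - [0,0,0,0,0,0,0]
    - [0,0,0,0,0,0,0]
    - [0,0,0,0,0,0,0]
    - [0,0,0,0,0,0,0]
    - [0,0,0,0,0,0,0]
    - [0,0,0,0,0,0,0]
    - [0,0,0,0,0,0,0]

```text
t: 22.3
position: [473.2, 15.9, 297.6]
eef_rot: [[-0.505, -0.863, -0.0], [-0.863, 0.505, 0.0], [0.0, 0.0, -1.0]]
force: [0.2, 0.5, -2.2]
gripper_width: 11.0
grip_force: 77.9
```

```bash
python3 ballchk.py 107;python3 - <<'E'
from h import *
a=manip.get_image("top")['img'][180:330,100:300];b=manip.get_image("scene")['img'][60:260,220:420]
cv2.imwrite("pics/p2.png",np.hstack([cv2.resize(a,(440,330)),cv2.resize(b,(330,330))])[:,:,::-1])
E
```

```text
22.3 [473.16  15.91 297.59] 10.969713617022109 77.90163159370422 yaw 2.612432325824158 tilt [-0.  0.] [-0.12  0.07  0.05] [ 0.15  0.48 -2.18]
dish axis from TCP [514.05  85.83]
top ball 112 [216.05 264.93] [515.08  86.26 126.  ]
top ball 96 [135.61 126.61] [732.29 220.19 126.  ]
scene ball 93 [435.06 210.97] [780.46 178.58 126.  ]
```

View pics/p2.png

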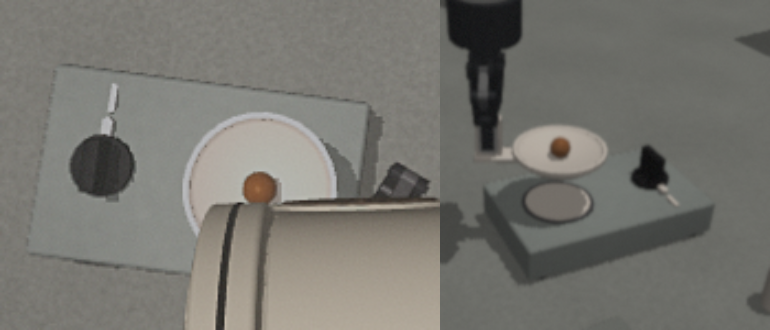

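The dish has turned 90° and is level over the window, with the ball in its middle and the pointer on the mark. Handing in.

```bash
python3 -c "
from rig import manip
print(manip.sign_off())"
```

```text
the job is handed in; nothing more can be done
None
```

I turned the iris pointer to the mark, then carried the dish over the window, paused and turned it a quarter turn. I handed in at about 22 s with the dish still held and, as far as the cameras show, level with the ball in its middle; the sign-off returned no verdict.

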